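# Unlock the microcentrifuge and hold its lid open

### The arm

A 7-joint arm with a two-finger parallel gripper is mounted at the origin on the work surface. World frame = base frame: x ahead of the robot, y to its left, z up, the work surface at z = 0. Lengths are in m, angles in rad, forces in N, time in s.
With the tool pointing down it reaches from about 0.4 to 0.85 m from the base axis. Payload 4.5 kg.
Tool frame: the origin (TCP) lies between the finger pads; the fingertips stand 11 mm ahead of it and the grasp point (between the pads) lies 8 mm behind it (r.tip_reach is the distance from the TCP to the fingertips, in m); x points along the fingers, y is the direction in which the jaws open and shut, and the axes are right-handed (so a half turn about x gives the same grasp; the last joint's range is limited). The gripper opens to 88 mm and grips with 3 to 60 N. Pads are 18 mm wide; open, the fingers measure 123 mm over their backs; the gripper's body (75 mm by 187 mm) begins 45 mm behind the grasp point.
Start: joints at [-1.183, 0.689, -0.195, 1.565, 0.157, 0.902, -0.215], TCP at [0.217, 0.586, 0.25] pointing down, gripper open.
Joint ranges: [-3.01, 3.01], [-0.46, 2.08], [-1.47, 1.51], [0.13, 2.56], [-1, 4.14], [0.04, 2.09], [-2.66, 2.66]. Speed limits (rad/s): [2.57, 2.57, 3.14, 3.14, 3.14, 3.14, 3.14].

### API

Orientations are given as a unit quaternion [x, y, z, w].
In Python, from plant import r gives the robot as it stands.
- The arm moves only by the tool drive_tool, never from a script. Its argument "deltas" is a list of rows, each a list of 3 entries, a list of its own where there are three numbers: the turn, a rotation vector about the tool's x, y, z in degrees, then the shift along the tool's x, y, z in cm, then the finger opening in cm, from 0 to 8.81. A call has 1 to 12 rows; each row shifts and turns the commanded pose from where the row before left it, along the tool's axes as they then stand; what a row does not reach is not made up. A row lasts 1/12 s, in which the tool goes at most 41.7 mm and 7.16 degrees, less where a joint would pass 70% of its speed; a pose out of reach is approached as far as the arm can. A call is refused whole if a number of a shift passes 4.17 or a number of a turn 7.16, either way. A call with a gripper value outside its range is refused whole. The fingers move at their own pace and stop on an object; "force" is the grip in N (left out, the last holds). Time passes only in rows, so rows that do not move let the fingers close. It gives the time, the measured TCP pose, the force and the opening at its end, in the units of the state.
- r.get_state(): the state, without advancing time (a new reading comes with each control period).
- r.snapshot(name): name is "side" or "top"; returns a dict with "color" (420x560x3 uint8, red, green, blue), "fov_y" (degrees; the focal length in pixels is half the picture's height over the tangent of half this angle, whatever the lens; pixels are square), "cx", "cy" (the principal point, pixels), "extrinsics" (4x4, takes a point from world to camera coordinates). Camera axes: x right, y up, looking along -z (the intrinsics and any distortion apply to the point x, -y, -z); pixel columns grow to the right and rows downward; lengths in m; the calibration is good to about 2 mm. A picture is of the moment at which its call begins. There is no depth.
- r.finish_job(): hands the job in, once; it reports no verdict.
The state is a dict: "clock": time; "q": joint angles; "qd": joint speeds; "joint_torque": joint torques, N m; "tool_pos": TCP position; "eef_rot": TCP orientation; "contact_force": force on the tool from outside, world axes, zero at the start; "moment": the same for the moment, N m; "opening": opening from 0.0 (shut) to 1.0 (fully open).
Only numpy, scipy, OpenCV 4.12 (cv2) and the standard library are available. Lean on these libraries where they do the work, as an engineer would, in place of code of your own. Each camera call takes 0.05 s, during which the arm holds its last target. There are 200 camera calls.

### The job

The lid stay of the blue-lidded microcentrifuge is broken, so its lid drops shut by itself, and a colleague needs both hands at the rotor. Slide the orange lid lock all the way to its open end (the green mark), then raise the lid by the grey tongue at its front, without letting it drop, and hold it open with the fingers on the tongue at 60 degrees from closed (a few degrees either way). Your program finishes while still holding the lid there; leave everything else on the bench standing where it is.

Things in the scene. Friction and masses are not known exactly. Their poses are not given: they have to be found in the camera images.
- centrifuge: Microcentrifuge, fixed: white housing, blue lid, 265 (x) x 260 (y) x 148 mm high. Origin on the bench under it; its -x is the front, towards the robot within 0.35 rad of yaw. In its frame, mm: level front ledge x -140 to -75, y -128 to 128, top z 88; behind it the housing, top z 118, reaching to x 125. Closed lid: x -73 to 120, y -112 to 112, z 122 to 148. Lock and tongue stand over the ledge.
- lid (a joint): Lid angle in rad: 0 closed, growing as the front edge rises, stop at 1.4 (80 degrees). 60 degrees is 1.047. The lid weighs about 0.35 kg (varies by a third) and falls shut from every angle when let go; holding it at the tongue takes about 2 N. While the lock is closed a bolt keeps it shut.
- lid_hinge (a point): Middle of the lid's hinge line, at x 112, y 0, z 120 mm of the centrifuge. The lid turns about the centrifuge's y axis through this point.
- lid_tongue (a point): Grey tongue sticking 57 mm straight out of the middle of the lid's front edge, 28 mm wide (y), 16 thick (z); pinch its two sides from above or lift it from below. Origin 34 mm in front of the lid's edge; lid closed: x -107, y 0, z 134 mm of the centrifuge, 46 mm over the ledge. It turns with the lid: x to the hinge, z out of the lid's top. The hinge lies 219 mm along its +x and 14 mm along its -z.
- lock_slide (a joint): Lid lock slide in m: 0 locked (red mark), 0.030 at its open end stop (green mark), growing along the centrifuge's +y (to the left seen from the robot). It starts at 0 to 6 mm. Friction about 2 N; it stays where it is left. About 20 mm free the lid.
- lock_grip (a point): Middle of the orange lock grip, an upright block 18 (x) x 20 (y) x 28 mm high; moves with it. When locked at x -112, y 70, z 108 mm of the centrifuge; grip top z 120. It stands on an aluminium plate, top z 92. A flat steel bolt reaches from its rear (+x) face over a lug of the lid; both y faces are free to push or pinch.
- tube_rack: Bystander: white rack with purple-capped blood tubes, 200 x 70 x 97 mm high, loose. Origin under its middle.
- tip_box: Bystander: orange pipette tip box, 120 x 82 x 67 mm high, loose. Origin under its middle.
- wash_bottle: Bystander: white wash bottle with green band and red cap, 64 mm across, 170 mm high, loose. Origin under its middle.
- reagent_bottle: Bystander: amber bottle with blue cap, 60 mm across, 130 mm high, loose. Origin under its middle.
- specimen_pot: Bystander: specimen pot with yellow cap, 62 mm across, 70 mm high, loose. Origin under its middle.
- timer: Bystander: flat white bench timer, 60 x 68 x 18 mm, loose. Origin under its middle.
- marker_pen: Bystander: black and white marker pen lying on the bench, 135 mm long (its x), 13 mm thick, loose. Origin under its middle.

How it is judged:
By the outcome, as a careful person would: the job done as asked, in the order asked, and still so for the second after the job is handed in, while the arm keeps its last pose, push and grip.
It also fails if it takes over 42 s, if anything falls off the work surface, if the arm or the gripper's body presses on something with over 40 N, if the wrist force passes 120 N, or if a joint passes its speed limit or range.

## Working session

There is one attempt and no reset: what is moved stays moved. The work goes in short steps, Python scripts to look and compute and a tool call to move; the robot and the scene stay as the last step left them, time stands still between calls to the robot, and variables do not carry over. Pictures are saved under pics/ and viewed, about 8 in all and at most 12, crops included, and the job is handed in when it is done.

Besides the shell and the picture viewer there is one more tool, called after "Call:" as name(argument=value, ...), one argument or row to a line, values as JSON. drive_tool: Moves the arm, as the interface text tells. Its arguments: {"type":"object","properties":{"deltas":{"type":"array","items":{"type":"array"}},"force":{"type":"number"}},"required":["deltas"]}

```bash
mkdir -p pics; ls; cat > h.py <<'E'
import numpy as np, cv2
from plant import r
def snap(n,f=None):
    s=r.snapshot(n)
    if f: cv2.imwrite('pics/'+f,s['color'][:,:,::-1])
    return s
def ray(s,u,v):
    H=s['color'].shape[0]; f=H/2/np.tan(np.radians(s['fov_y']/2))
    E=np.array(s['extrinsics']); d=np.array([(u-s['cx'])/f,-(v-s['cy'])/f,-1.])
    return -E[:3,:3].T@E[:3,3], E[:3,:3].T@d
def onz(s,u,v,z):
    o,d=ray(s,u,v); return o+d*(z-o[2])/d[2]
def proj(s,p):
    H=s['color'].shape[0]; f=H/2/np.tan(np.radians(s['fov_y']/2))
    E=np.array(s['extrinsics']); c=E[:3,:3]@p+E[:3,3]
    return np.array([s['cx']-f*c[0]/c[2], s['cy']+f*c[1]/c[2]])
E
python3 - <<'E'
from h import *
for n in('side','top'):
    s=snap(n,n+'0.png'); print(n,{k:v for k,v in s.items() if k!='color'})
print(r.get_state())
E
```

```text
pics
side {'fov_y': 53.224920296560434, 'cx': 278.4833520793484, 'cy': 215.34083974230998, 'extrinsics': array([[-5.43679352e-01, -8.39292822e-01, -5.66962974e-04,
         3.44689801e-01],
       [ 7.73962587e-01, -5.01620628e-01,  3.86469482e-01,
        -4.42546480e-01],
       [-3.24645462e-01,  2.09676670e-01,  9.22302021e-01,
        -8.44743030e-01],
       [ 0.00000000e+00,  0.00000000e+00,  0.00000000e+00,
         1.00000000e+00]])}
top {'fov_y': 51.450820027262935, 'cx': 276.89027645449596, 'cy': 202.26378746805443, 'extrinsics': array([[ 1.89802236e-02, -9.99819855e-01, -9.40716115e-05,
         4.17574769e-02],
       [ 9.95758810e-01,  1.88946583e-02,  9.00410149e-02,
        -5.55101356e-01],
       [-9.00230170e-02, -1.80267123e-03,  9.95938054e-01,
        -1.30332838e+00],
       [ 0.00000000e+00,  0.00000000e+00,  0.00000000e+00,
         1.00000000e+00]])}
{'clock': 0.1, 'q': array([-1.18322453,  0.68990043, -0.19454219,  1.56617439,  0.15729034,
        0.90252607, -0.21506086]), 'qd': array([-1.06013926e-04, -1.69795375e-03,  3.70543947e-05, -1.62282415e-03,
       -1.41543262e-03, -8.07446215e-04, -1.01382380e-03]), 'joint_torque': array([-2.04041891e-03, -5.28499854e+01, -1.27147213e+00, -1.53837991e+01,
       -5.26512181e-02,  1.97176872e-03,  4.65643404e-05]), 'tool_pos': array([0.2163682 , 0.5857924 , 0.24900808]), 'eef_rot': array([ 0.12381676,  0.69614701, -0.12495269,  0.69601406]), 'contact_force': array([ 0.42184949, -0.1362606 , -0.19322755]), 'moment': array([-0.00448297, -0.02135385, -0.03185291]), 'opening': 1.001249083442271}
```

View pics/side0.png

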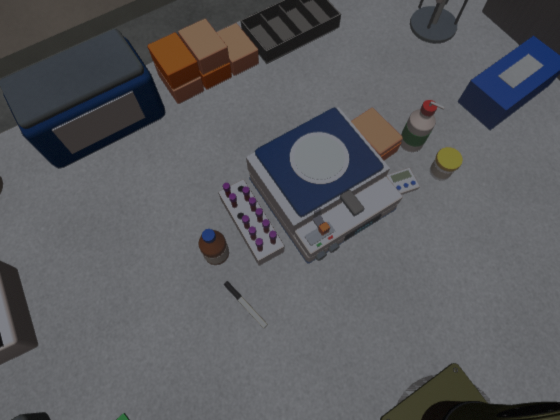

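View pics/top0.png

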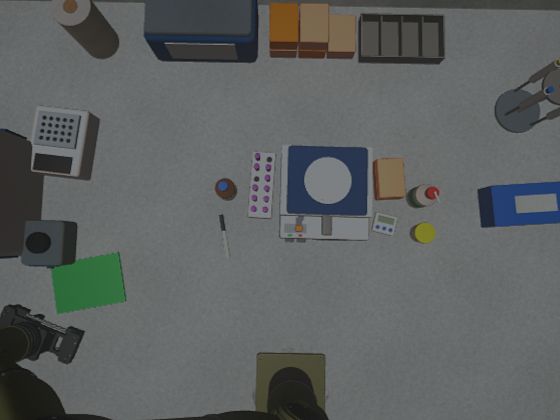

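The side view has the lock grip near (324,228) and the tongue near (352,203). In the top view they are near (299,227) and (326,225). Next I measure the pose from the blue lid's rectangle, the lock and the tongue.

```bash
cat > m.py <<'E'
from h import *
out={}
for n,box in(('top',(270,385,135,250)),('side',(240,405,100,265))):
    s=snap(n); c=s['color']; x0,x1,y0,y1=box
    hsv=cv2.cvtColor(c,cv2.COLOR_RGB2HSV)
    def blob(lo,hi):
        m=np.zeros(c.shape[:2],np.uint8); m[y0:y1,x0:x1]=cv2.inRange(hsv,lo,hi)[y0:y1,x0:x1]
        k=max(cv2.findContours(m,cv2.RETR_EXTERNAL,cv2.CHAIN_APPROX_NONE)[0],key=cv2.contourArea); return k[:,0]
    k=blob((105,110,40),(125,255,255))
    P=np.array([onz(s,u,v,.148)[:2] for u,v in k],np.float32)*1000
    (cx,cy),(w,h),a=cv2.minAreaRect(P)
    yaw=(a+45)%90-45
    R=np.array([[np.cos(np.radians(yaw)),-np.sin(np.radians(yaw))],[np.sin(np.radians(yaw)),np.cos(np.radians(yaw))]])
    org=np.array([cx,cy])-R@[23.5,0]
    print(n,'lid centre',cx,cy,w,h,'yaw',yaw,'origin',org)
    k=blob((5,150,120),(18,255,255)); M=k.mean(0); print(' lock px',M,len(k),'in frame', R.T@(onz(s,*M,.118)[:2]*1000-org), R.T@(onz(s,*M,.108)[:2]*1000-org))
    for nm,q in(('tongue',(-107,0,142)),('lock',(-112,70,120))):
        p=np.r_[R@q[:2]+org,q[2]]/1000; print(' ',nm,p,proj(s,p))
top=snap('top')['color'][190:250,270:380]; side=snap('side')['color'][180:265,290:410]
cv2.imwrite('pics/crop1.png',np.vstack([cv2.resize(top,(560,305),interpolation=2),cv2.resize(side,(560,397),interpolation=2)])[:600,:,::-1])
E
python3 m.py
```

```text
top lid centre 608.5505981445312 -85.82820129394531 218.38693237304688 187.09825134277344 yaw -0.5072250366210938 origin [585.051519   -85.62016446]
 lock px [299.83333333 227.58333333] 12 in frame [-110.29713926   70.74163422] [-109.96118418   70.22594769]
  tongue [ 0.47805571 -0.08467293  0.142     ] [325.90083523 226.82315468]
  lock [ 0.47367559 -0.01463141  0.12      ] [300.12005212 228.1734409 ]
side lid centre 604.5635375976562 -84.33534240722656 218.95484924316406 187.8089141845703 yaw -0.5569305419921875 origin [581.06464777 -84.10691962]
 lock px [323.92857143 226.        ] 14 in frame [-106.42127468   70.42492484] [-103.75229618   67.3620719 ]
  tongue [ 0.4740697  -0.08306687  0.142     ] [352.63311642 205.43787713]
  lock [ 0.46975035 -0.01302157  0.12      ] [325.68805312 227.6273572 ]
```

View pics/crop1.png

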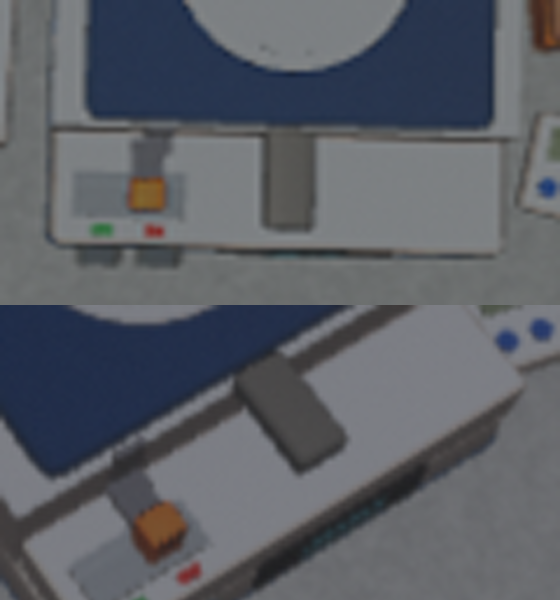

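Both views agree: the origin is about (0.583, -0.085) with yaw about -0.5°, and the lock sits near 0–1 mm. I write a planning helper that gives the tool-axis deltas to a target.

```bash
cat > d.py <<'E'
import sys; from h import *
from scipy.spatial.transform import Rotation as Ro
np.set_printoptions(precision=3,suppress=True)
# target TCP x y z (m), pitch deg (0=down, 90=ahead), yaw fixed -0.5; jaw along y
def tgt(pitch,yaw=-.5,flip=1):
    a=np.radians(pitch); x=np.array([np.sin(a),0,-np.cos(a)]); y=np.array([0,flip,0.]); 
    return Ro.from_euler('z',yaw,degrees=True)*Ro.from_matrix(np.c_[x,y,np.cross(x,y)])
def need(p,R):
    s=r.get_state(); R0=Ro.from_quat(s['eef_rot'])
    print('t',round(s['clock'],2),'pos',s['tool_pos'],'F',s['contact_force'],'open',s['opening'],'\nq',s['q'])
    print('R0\n',R0.as_matrix())
    d=np.array(p)-s['tool_pos']
    print('turn deg',np.degrees((R0.inv()*R).as_rotvec()),'shift cm now-axes',R0.inv().apply(d)*100,'target-axes',R.inv().apply(d)*100)
if __name__=='__main__':
    a=list(map(float,sys.argv[1:])); need(a[:3],tgt(a[3],-.5,a[4] if len(a)>4 else 1))
E
python3 d.py .473 -.014 .25 0 1; python3 d.py .473 -.014 .25 0 -1|tail -1
```

```text
t 0.3 pos [0.216 0.586 0.249] F [0.448 0.963 0.503] open 1.0006944653556664 
q [-1.183  0.689 -0.195  1.566  0.157  0.903 -0.215]
R0
 [[-0.     0.346  0.938]
 [-0.001  0.938 -0.346]
 [-1.    -0.001  0.   ]]
turn deg [-19.773  -0.004   0.034] shift cm now-axes [ -0.026 -47.406  44.855] target-axes [ -0.055 -59.785  26.174]
turn deg [160.227   0.047   0.006] shift cm now-axes [ -0.026 -47.406  44.855] target-axes [ -0.055  59.785 -26.174]
```

Call:
drive_tool(
  deltas=[
    [[-3,0,0],[0,-1,1.5],8],
    [[-5,0,0],[0,-2,3],6],
    [[-6,0,0],[0,-3,2.5],4.5],
    [[-5.8,0,0],[0,-3.5,1.5],4],
    [[0,0,0],[0,-4,1.2],4],
    [[0,0,0],[0,-4,1.2],4],
    [[0,0,0],[0,-4,1.2],4],
    [[0,0,0],[0,-4,1.2],4],
    [[0,0,0],[0,-4,1.2],4],
    [[0,0,0],[0,-4,1.2],4],
    [[0,0,0],[0,-4,1.2],4],
    [[0,0,0],[0,-4,1.2],4],
  ],
  force=20,
)

```text
clock: 1.3
tool_pos: [0.3724, 0.1508, 0.2499]
eef_rot: [0.003, 0.707, -0.003, 0.707]
contact_force: [0.8, -0.2, -0.6]
opening: 0.457
```

```bash
python3 d.py .473 -.014 .25 0
```

```text
t 1.3 pos [0.372 0.151 0.25 ] F [ 0.84  -0.23  -0.642] open 0.4573505638470306 
q [-0.249  0.426 -0.359  2.191  0.275  0.565  0.751]
R0
 [[ 0.001  0.008  1.   ]
 [ 0.     1.    -0.008]
 [-1.     0.     0.001]]
turn deg [ 0.057  0.037 -0.013] shift cm now-axes [ -0.005 -16.403  10.185] target-axes [ -0.008 -16.393  10.201]
```

Call:
drive_tool(
  deltas=[
    [[0,0,0],[0,-3,2],4],
    [[0,0,0],[0,-3,2],4],
    [[0,0,0],[0,-2,1.5],4],
    [[0,0,0],[0,-1.5,1],4],
    [[0,0,0],[0,0,0],4],
    [[0,0,0],[0,0,0],4],
    [[0,0,0],[0,0,0],4],
  ],
)

```text
clock: 1.88
tool_pos: [0.4358, 0.058, 0.2497]
eef_rot: [0.003, 0.707, -0.002, 0.707]
contact_force: [-1.0, 0.0, 0.3]
opening: 0.456
```

```bash
python3 d.py .473 -.014 .25 0
```

```text
t 1.88 pos [0.436 0.058 0.25 ] F [-0.96   0.045  0.314] open 0.45550481419063926 
q [ 0.015  0.472 -0.371  2.092  0.284  0.625  1.012]
R0
 [[-0.     0.007  1.   ]
 [ 0.001  1.    -0.007]
 [-1.     0.001 -0.   ]]
turn deg [ 0.098 -0.02  -0.039] shift cm now-axes [-0.033 -7.177  3.769] target-axes [-0.027 -7.171  3.782]
```

Call:
drive_tool(
  deltas=[
    [[0,0,0],[0,-2,1],4],
    [[0,0,0],[0,-2.2,1.2],4],
    [[0,0,0],[0.5,-2,1],4],
    [[0,0,0],[1.5,-1,0.6],4],
    [[0,0,0],[3,0,0],4],
    [[0,0,0],[3,0,0],4],
    [[0,0,0],[2,0,0],4],
    [[0,0,0],[0,0,0],4],
    [[0,0,0],[0,0,0],4],
  ],
)

```text
clock: 2.63
tool_pos: [0.473, -0.0136, 0.1495]
eef_rot: [0.002, 0.708, -0.002, 0.706]
contact_force: [0.4, -0.2, 0.6]
opening: 0.455
```

```bash
python3 d.py .473 -.014 .111 0; python3 - <<'E'
from h import *
a=snap('top')['color'][180:260,240:380]; b=snap('side')['color'][160:270,260:410]
cv2.imwrite('pics/c2.png',np.vstack([cv2.resize(a,(490,280),interpolation=2),cv2.resize(b,(490,320)[:2],interpolation=2)])[:,:,::-1])
E
```

```text
t 2.63 pos [ 0.473 -0.014  0.149] F [ 0.407 -0.186  0.624] open 0.4548876385971072 
q [ 0.094  0.679 -0.259  2.103  0.414  0.409  1.073]
R0
 [[-0.002  0.005  1.   ]
 [ 0.     1.    -0.005]
 [-1.     0.    -0.002]]
turn deg [ 0.197 -0.125 -0.025] shift cm now-axes [ 3.847 -0.038  0.009] target-axes [ 3.847 -0.036  0.   ]
```

View pics/c2.png

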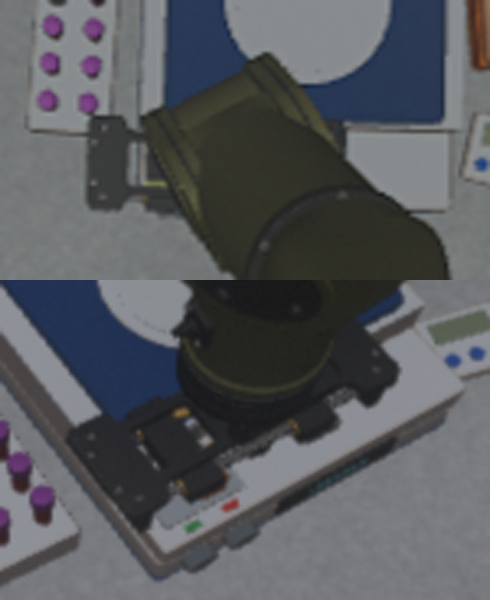

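The fingers straddle the lock area, though the arm itself hides the fine detail. I descend in steps and watch the force.

Call:
drive_tool(
  deltas=[
    [[0,0,0],[1,0,0],4],
    [[0,0,0],[0.7,0,0],4],
    [[0,0,0],[0.5,0,0],4],
    [[0,0,0],[0,0,0],4],
  ],
)

```text
clock: 3.07
tool_pos: [0.4737, -0.0151, 0.1276]
eef_rot: [0.003, 0.707, -0.003, 0.707]
contact_force: [-0.0, -0.1, 0.7]
opening: 0.452
```

Call:
drive_tool(
  deltas=[
    [[0,0,0],[0.6,0,0],4],
    [[0,0,0],[0.6,0,0],4],
    [[0,0,0],[0.5,0,0],4],
    [[0,0,0],[0,0,0],1],
    [[0,0,0],[0,0,0],1],
    [[0,0,0],[0,0,0],1],
    [[0,0,0],[0,0,0],1],
    [[0,0,0],[0,0,0],1],
  ],
)

```text
clock: 3.73
tool_pos: [0.4737, -0.0148, 0.1107]
eef_rot: [0.003, 0.707, -0.003, 0.707]
contact_force: [-0.6, 1.8, -2.8]
opening: 0.224
```

The opening of 19.7 mm shows the grip is held. I slide it 30+ mm along +y.

Call:
drive_tool(
  deltas=[
    [[0,0,0],[0,0.4,0],1],
    [[0,0,0],[0,0.5,0],1],
    [[0,0,0],[0,0.5,0],1],
    [[0,0,0],[0,0.5,0],1],
    [[0,0,0],[0,0.5,0],1],
    [[0,0,0],[0,0.3,0],1],
    [[0,0,0],[0,0.2,0],1],
    [[0,0,0],[0,0.1,0],1],
    [[0,0,0],[0,0,0],1],
    [[0,0,0],[0,0,0],1],
  ],
)

```text
clock: 4.57
tool_pos: [0.474, 0.0116, 0.1107]
eef_rot: [0.002, 0.707, -0.006, 0.707]
contact_force: [2.4, -9.1, -2.7]
opening: 0.219
```

Call:
drive_tool(
  deltas=[
    [[0,0,0],[0,0.2,0],1],
    [[0,0,0],[0,0.2,0],1],
    [[0,0,0],[0,0,0],1],
    [[0,0,0],[0,0,0],1],
  ],
)

```text
clock: 4.9
tool_pos: [0.4739, 0.0118, 0.1107]
eef_rot: [0.002, 0.708, -0.009, 0.706]
contact_force: [2.5, -17.4, -3.3]
opening: 0.228
```

The position stayed put while the force rose from 9 N to 17 N, so the slide is on its end stop. I release and lift.

Call:
drive_tool(
  deltas=[
    [[0,0,0],[0,-0.4,0],2.5],
    [[0,0,0],[0,0,0],4],
    [[0,0,0],[0,0,0],4],
    [[0,0,0],[-1,0,0],4],
    [[0,0,0],[-2.5,0,0],4],
    [[0,0,0],[-2.5,0,0],5],
    [[0,0,0],[-2,0,-0.5],6],
    [[0,0,0],[0,-1,-1.5],6],
    [[0,0,0],[0,0,0],6],
  ],
)

```text
clock: 5.65
tool_pos: [0.4517, 0.0047, 0.1917]
eef_rot: [0.002, 0.707, -0.003, 0.707]
contact_force: [-0.9, -1.0, -0.3]
opening: 0.682
```

```bash
python3 d.py .43 -.084 .18 45
```

```text
t 5.65 pos [0.452 0.005 0.192] F [-0.858 -1.009 -0.335] open 0.6816734531036615 
q [ 0.084  0.583 -0.303  2.128  0.365  0.48   1.065]
R0
 [[-0.001  0.007  1.   ]
 [-0.     1.    -0.007]
 [-1.    -0.001 -0.001]]
turn deg [  0.079 -45.062  -0.001] shift cm now-axes [ 1.176 -8.885 -2.1  ] target-axes [-0.651 -8.888 -2.305]
```

Call:
drive_tool(
  deltas=[
    [[0,-4,0],[0,-1,0],6],
    [[0,-6,0],[0,-1.5,0],6],
    [[0,-6,0],[0,-1.5,0],6],
    [[0,-6,0],[0,-1.5,0],6],
    [[0,-6,0],[0,-1.4,0],6],
    [[0,-6,0],[0,-1,0],6],
    [[0,-6,0],[0,-1,0],6],
    [[0,-5,0],[0,0,0],6],
    [[0,0,0],[0,0,0],6],
    [[0,0,0],[0,0,0],6],
  ],
)

```text
clock: 6.48
tool_pos: [0.4335, -0.0544, 0.1824]
eef_rot: [-0.024, 0.622, -0.029, 0.783]
contact_force: [-0.2, 0.3, -0.1]
opening: 0.681
```

```bash
python3 d.py .44 -.084 .17 45;python3 - <<'E'
from h import *
a=snap('top')['color'][160:260,240:400]; b=snap('side')['color'][120:270,240:440]
cv2.imwrite('pics/c3.png',np.vstack([cv2.resize(a,(420,262),interpolation=2),cv2.resize(b,(420,315),interpolation=2)])[:,:,::-1])
E
```

```text
t 6.48 pos [ 0.434 -0.054  0.182] F [-0.184  0.333 -0.069] open 0.6814349666283359 
q [ 0.181  0.56  -0.341  2.388  1.594  0.273 -0.091]
R0
 [[ 0.226  0.015  0.974]
 [-0.075  0.997  0.001]
 [-0.971 -0.073  0.226]]
turn deg [  1.711 -31.882   3.893] shift cm now-axes [ 1.574 -2.856  0.344] target-axes [ 1.354 -2.959 -0.403]
```

View pics/c3.png

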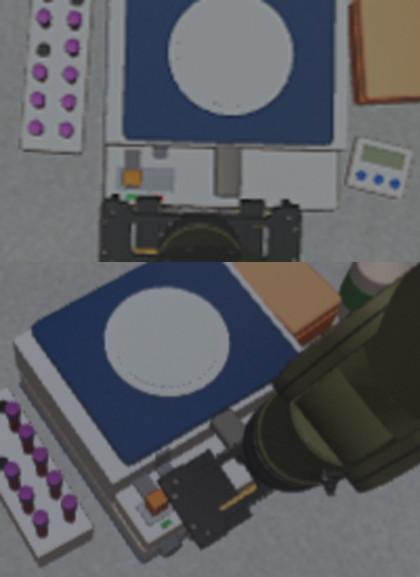

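The orange grip now sits at the green end. The forward pitch runs through a wrist singularity, so I will pinch the tongue vertically from above and tilt the tool with the lid instead. First I return to tool down.

Call:
drive_tool(
  deltas=[
    [[0,3,0],[0,0,0.3],6],
    [[0,3,0],[0,0,0.3],6],
    [[0,3,0],[0,0,0.3],6],
    [[0,3,0],[0,0,0.3],6],
    [[0,2,0],[0,0,0],6],
    [[0,0,0],[0,0,0],6],
    [[0,0,0],[0,0,0],6],
  ],
)

```text
clock: 7.17
tool_pos: [0.4422, -0.0591, 0.1837]
eef_rot: [-0.024, 0.686, -0.037, 0.726]
contact_force: [-0.1, -0.0, 0.1]
opening: 0.68
```

```bash
python3 d.py .470 -.084 .19 0
```

```text
t 7.17 pos [ 0.442 -0.059  0.184] F [-0.095 -0.032  0.147] open 0.6797260543338433 
q [ 0.283  0.603 -0.491  2.203  0.842  0.498  0.658]
R0
 [[ 0.055  0.021  0.998]
 [-0.087  0.996 -0.016]
 [-0.995 -0.086  0.057]]
turn deg [-0.553  3.225  4.964] shift cm now-axes [-0.26  -2.48   2.852] target-axes [-0.634 -2.469  2.803]
```

Call:
drive_tool(
  deltas=[
    [[0,1,1.5],[-0.2,-0.5,0.7],6],
    [[-0.2,1,1.5],[-0.2,-0.7,0.7],6],
    [[-0.2,1,1.5],[-0.2,-0.7,0.7],6],
    [[-0.1,0.2,0.5],[0,-0.5,0.6],6],
    [[0,0,0],[0,0,0],6],
    [[0,0,0],[0,0,0],6],
  ],
)

```text
clock: 7.67
tool_pos: [0.4672, -0.0836, 0.1914]
eef_rot: [0.003, 0.707, -0.004, 0.707]
contact_force: [-0.6, -0.0, -0.1]
opening: 0.681
```

```bash
python3 d.py .470 -.084 .126 0;python3 - <<'E'
from h import *
a=snap('top')['color'][160:260,240:400]; b=snap('side')['color'][120:270,240:440]
cv2.imwrite('pics/c4.png',np.vstack([cv2.resize(a,(420,262),interpolation=2),cv2.resize(b,(420,315),interpolation=2)])[:,:,::-1])
E
```

```text
t 7.67 pos [ 0.467 -0.084  0.191] F [-0.596 -0.028 -0.091] open 0.6805619492752647 
q [ 0.482  0.659 -0.645  2.054  0.662  0.644  0.949]
R0
 [[-0.001  0.01   1.   ]
 [-0.001  1.    -0.01 ]
 [-1.    -0.001 -0.001]]
turn deg [-0.065 -0.056  0.064] shift cm now-axes [ 6.54  -0.034  0.284] target-axes [ 6.54  -0.042  0.278]
```

View pics/c4.png

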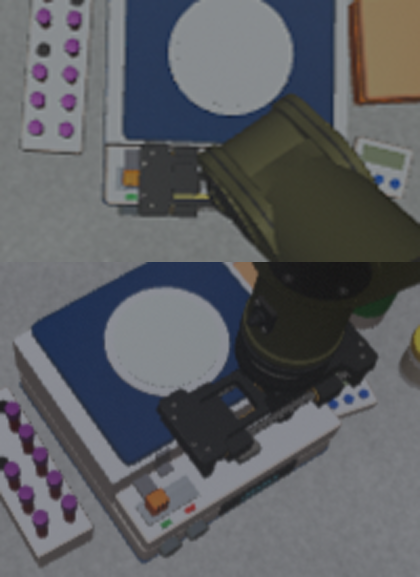

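The gripper is over the tongue, and the lock stands clear at green. I descend.

Call:
drive_tool(
  deltas=[
    [[0,0,0],[1,0,0.1],6],
    [[0,0,0],[1.5,0,0.1],6],
    [[0,0,0],[1,0,0.1],6],
    [[0,0,0],[0.7,0,0],6],
    [[0,0,0],[0,0,0],6],
  ],
)

```text
clock: 8.18
tool_pos: [0.4698, -0.0831, 0.1482]
eef_rot: [0.003, 0.708, -0.003, 0.706]
contact_force: [-0.4, -0.0, -0.5]
opening: 0.679
```

Call:
drive_tool(
  deltas=[
    [[0,0,0],[0.8,0,0],6],
    [[0,0,0],[0.8,0,0],6],
    [[0,0,0],[0.7,0,0],6],
    [[0,0,0],[0,0,0],2],
    [[0,0,0],[0,0,0],2],
    [[0,0,0],[0,0,0],2],
    [[0,0,0],[0,0,0],2],
    [[0,0,0],[0,0,0],2],
    [[0,0,0],[0,0,0],2],
  ],
  force=25,
)

```text
clock: 8.93
tool_pos: [0.471, -0.0883, 0.1269]
eef_rot: [0.002, 0.707, -0.007, 0.707]
contact_force: [1.5, -9.8, -0.9]
opening: 0.313
```

```bash
cat > lift.py <<'E'
from d import *
# hinge in world; grasp point estimate
c,s_=np.cos(np.radians(-.5)),np.sin(np.radians(-.5))
H=np.array([.583+.112*c,-.085+.112*s_,.120])
def rep():
    s=r.get_state(); R=Ro.from_quat(s['eef_rot']).as_matrix(); g=s['tool_pos']-.008*R[:,0]
    v=g-H; rad=np.hypot(v[0],v[2]); ang=np.degrees(np.arctan2(v[2],-v[0]))
    print('t',round(s['clock'],2),'grasp',g,'rad',rad,'ray angle',ang,'pitch',np.degrees(np.arctan2(R[0,0],-R[2,0])),'F',s['contact_force'],'M',s['moment'],'open mm',s['opening']*88.1,'\nq',s['q'])
    return g,rad,ang
if __name__=='__main__': rep()
E
python3 lift.py
```

```text
t 8.93 grasp [ 0.471 -0.088  0.135] rad 0.22449323024587312 ray angle 3.8024934395019714 pitch -0.06246981469791288 F [ 1.485 -9.764 -0.924] M [-1.868 -0.399  0.13 ] open mm 27.569451573277902 
q [ 0.399  0.76  -0.512  2.095  0.811  0.495  0.822]
```

The tongue is pinched (27.6 mm), but it sits 5 mm further to -y than I estimated, so I relieve that side load. Then I work out the arc steps.

```bash
cat > arc.py <<'E'
import sys; from lift import *
# rows for lid a0->a1 deg in n steps, pitch p0->p1; grasp radius .2245, ray offset 3.8; in-plane (x,z)
a0,a1,n,p0,p1=map(float,sys.argv[1:6]); n=int(n)
def pose(a,p):
    b=np.radians(a+3.8); q=np.radians(p); x=np.array([np.sin(q),-np.cos(q)])
    return np.array([-np.cos(b),np.sin(b)])*.2245+.008*x
A=np.linspace(a0,a1,n+1);P=np.linspace(p0,p1,n+1)
for i in range(n):
    d=(pose(A[i+1],P[i+1])-pose(A[i],P[i]))*100; q=np.radians(P[i])
    x=np.array([np.sin(q),-np.cos(q)]); z=np.array([np.cos(q),np.sin(q)])
    print(A[i+1],'turn y %.1f shift x %.2f z %.2f'%(P[i]-P[i+1],d@x,d@z))
E
python3 arc.py 0 60 20 0 -42
```

```text
3.0 turn y 2.1 shift x -1.17 z 0.08
6.0 turn y 2.1 shift x -1.17 z 0.10
9.0 turn y 2.1 shift x -1.17 z 0.12
12.0 turn y 2.1 shift x -1.16 z 0.13
15.0 turn y 2.1 shift x -1.16 z 0.15
18.0 turn y 2.1 shift x -1.16 z 0.17
21.0 turn y 2.1 shift x -1.16 z 0.19
24.0 turn y 2.1 shift x -1.15 z 0.21
27.0 turn y 2.1 shift x -1.15 z 0.23
30.0 turn y 2.1 shift x -1.14 z 0.24
33.0 turn y 2.1 shift x -1.14 z 0.26
36.0 turn y 2.1 shift x -1.13 z 0.28
39.0 turn y 2.1 shift x -1.13 z 0.30
42.0 turn y 2.1 shift x -1.12 z 0.31
45.0 turn y 2.1 shift x -1.12 z 0.33
48.0 turn y 2.1 shift x -1.11 z 0.35
51.0 turn y 2.1 shift x -1.11 z 0.37
54.0 turn y 2.1 shift x -1.10 z 0.38
57.0 turn y 2.1 shift x -1.09 z 0.40
60.0 turn y 2.1 shift x -1.09 z 0.42
```

Call:
drive_tool(
  deltas=[
    [[0,0,0],[0,-0.3,0],2],
    [[0,0,0],[0,-0.2,0],2],
    [[0,0,0],[0,0,0],2],
  ],
)

```text
clock: 9.18
tool_pos: [0.4711, -0.0885, 0.1269]
eef_rot: [0.003, 0.707, -0.003, 0.707]
contact_force: [1.3, -0.1, -1.9]
opening: 0.313
```

Call:
drive_tool(
  deltas=[
    [[0,1,0],[-0.6,0,0.04],2],
    [[0,2.1,0],[-1.2,0,0.09],2],
    [[0,2.1,0],[-1.17,0,0.11],2],
    [[0,2.1,0],[-1.17,0,0.13],2],
    [[0,1,0],[-0.5,0,0.07],2],
    [[0,0,0],[0,0,0],2],
  ],
)

```text
clock: 9.68
tool_pos: [0.4774, -0.0886, 0.1731]
eef_rot: [0.003, 0.757, -0.003, 0.653]
contact_force: [-0.6, -0.5, -3.1]
opening: 0.313
```

```bash
python3 lift.py
```

```text
t 9.68 grasp [ 0.479 -0.089  0.181] rad 0.22484987722512537 ray angle 15.74771472676133 pitch -8.427381334264782 F [-0.609 -0.536 -3.067] M [-0.07   0.261  0.032] open mm 27.61153076720866 
q [ 0.474  0.759 -0.664  1.912  0.587  0.842  1.034]
```

The lid is at about 12° and the tongue carries about 3 N. I continue.

Call:
drive_tool(
  deltas=[
    [[0,2.1,0],[-1.16,0,0.15],2],
    [[0,2.1,0],[-1.16,0,0.17],2],
    [[0,2.1,0],[-1.16,0,0.19],2],
    [[0,2.1,0],[-1.15,0,0.21],2],
    [[0,2.1,0],[-1.15,0,0.23],2],
    [[0,2.1,0],[-1.14,0,0.24],2],
    [[0,2.1,0],[-1.14,0,0.26],2],
    [[0,2.1,0],[-1.13,0,0.28],2],
    [[0,0,0],[0,0,0],2],
  ],
)

```text
clock: 10.43
tool_pos: [0.5176, -0.089, 0.2565]
eef_rot: [0.003, 0.846, -0.003, 0.533]
contact_force: [-8.0, -1.6, 2.8]
opening: 0.311
```

```bash
python3 lift.py
```

```text
t 10.43 grasp [ 0.521 -0.089  0.264] rad 0.22568813851764433 ray angle 39.5667882780566 pitch -25.52330815343181 F [-8.025 -1.611  2.763] M [-0.159  1.28   0.09 ] open mm 27.356329208561434 
q [ 0.406  0.834 -0.681  1.462  0.397  1.464  1.215]
```

Call:
drive_tool(
  deltas=[
    [[0,0,0],[0,0.05,-0.3],2],
    [[0,2.1,0],[-1.13,0,0.24],2],
    [[0,2.1,0],[-1.12,0,0.25],2],
    [[0,2.1,0],[-1.12,0,0.26],2],
    [[0,2.1,0],[-1.11,0,0.28],2],
    [[0,0,0],[0,0,0],2],
  ],
)

```text
clock: 10.93
tool_pos: [0.5485, -0.0892, 0.2904]
eef_rot: [0.004, 0.88, -0.004, 0.474]
contact_force: [1.4, -3.1, -4.4]
opening: 0.313
```

```bash
python3 lift.py
```

```text
t 10.93 grasp [ 0.553 -0.089  0.297] rad 0.2270871494243042 ray angle 51.25881046818928 pitch -33.40398437304133 F [ 1.388 -3.071 -4.396] M [-0.489 -1.084  0.321] open mm 27.601494259122827 
q [ 0.338  0.912 -0.65   1.199  0.363  1.755  1.264]
```

```bash
python3 arc.py 47.5 60 5 -33.4 -37.4
```

```text
50.0 turn y 0.8 shift x -0.93 z 0.31
52.5 turn y 0.8 shift x -0.92 z 0.34
55.0 turn y 0.8 shift x -0.90 z 0.36
57.5 turn y 0.8 shift x -0.89 z 0.39
60.0 turn y 0.8 shift x -0.88 z 0.42
```

Call:
drive_tool(
  deltas=[
    [[0,0.8,0],[-0.93,-0.1,0.39],2],
    [[0,0.8,0],[-0.92,-0.05,0.38],2],
    [[0,0.8,0],[-0.9,0,0.36],2],
    [[0,0,0],[0,0,0],2],
  ],
)

```text
clock: 11.27
tool_pos: [0.5716, -0.0895, 0.3079]
eef_rot: [0.004, 0.891, -0.002, 0.454]
contact_force: [-2.1, -0.1, 0.4]
opening: 0.311
```

```bash
python3 lift.py
```

```text
t 11.27 grasp [ 0.576 -0.09   0.314] rad 0.2277292969805221 ray angle 58.579069069388396 pitch -35.938537358275966 F [-2.117 -0.098  0.38 ] M [ 0.023  0.005 -0.081] open mm 27.436696922123552 
q [ 0.299  0.956 -0.635  1.043  0.361  1.894  1.295]
```

Call:
drive_tool(
  deltas=[
    [[0,0.8,0],[-0.9,0,0.37],2],
    [[0,0.8,0],[-0.9,0,0.4],2],
    [[0,0,0],[0,0,0],2],
    [[0,0,0],[0,0,0],2],
  ],
)

```text
clock: 11.6
tool_pos: [0.5878, -0.0897, 0.3177]
eef_rot: [0.004, 0.897, -0.002, 0.442]
contact_force: [-2.1, 3.6, -0.5]
opening: 0.314
```

```bash
python3 lift.py;python3 - <<'E'
from h import *
a=snap('top')['color'][120:260,220:400]; b=snap('side')['color'][60:270,220:460]
cv2.imwrite('pics/c5.png',np.hstack([cv2.resize(a,None,fx=2.2,fy=2.2,interpolation=2)[:308],cv2.resize(b,(352,308),interpolation=2)])[:,:,::-1])
E
```

```text
t 11.6 grasp [ 0.593 -0.09   0.324] rad 0.22825008174715872 ray angle 63.358505672156575 pitch -37.500660260897874 F [-2.073  3.599 -0.525] M [ 0.407 -0.346 -0.307] open mm 27.63392421836023 
q [ 0.27   0.991 -0.621  0.929  0.365  1.988  1.318]
```

View pics/c5.png

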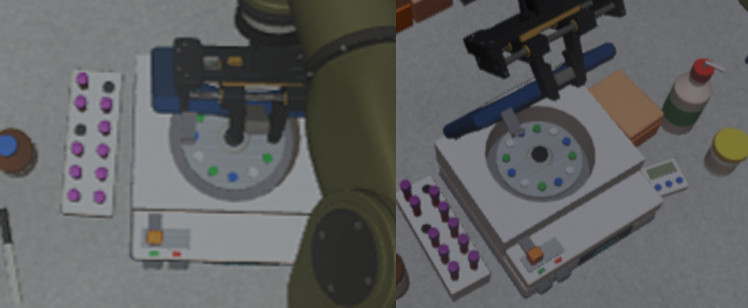

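The lid is up and held, the lock is at green, and the bystanders stand as they were. I cross-check the angle against the lid's projected front-left corner.

```bash
python3 - <<'E'
from h import *
a=np.radians(-.5);Rz=np.array([[np.cos(a),-np.sin(a)],[np.sin(a),np.cos(a)]])
for n,box in(('side',(235,330,85,160)),('top',(285,310,135,175))):
    s=snap(n); hsv=cv2.cvtColor(s['color'],cv2.COLOR_RGB2HSV); x0,x1,y0,y1=box
    m=cv2.inRange(hsv,(100,90,25),(128,255,255))[y0:y1,x0:x1]; v,u=np.nonzero(m)
    print(n,'extremes: left',u.min()+x0,v[u==u.min()].mean()+y0,'top',v.min()+y0,'bottom',v.max()+y0,u[v==v.max()].mean()+x0)
    for th in(54,57,60,63,66):
        t=np.radians(th); o=[]
        for z in(122,148):
            x,zz=-73-112,z-120; X=112+x*np.cos(t)+zz*np.sin(t); Z=120-x*np.sin(t)+zz*np.cos(t)
            o.append(proj(s,np.r_[Rz@[X,112]+[583,-88],Z]/1000).round(1))
        print(th,*o)
E
```

```text
side extremes: left 253 148.5 top 107 bottom 152 277.2857142857143
54 [280.8 158.5] [274.7 145.9]
57 [278.5 153.9] [272.1 141.2]
60 [276.1 149.2] [269.5 136.6]
63 [273.6 144.5] [266.8 132. ]
66 [271.  139.9] [264.1 127.5]
top extremes: left 289 148.5 top 142 bottom 170 297.6363636363636
54 [288.5 179.8] [288.9 170.4]
57 [288.6 176.2] [289.  166.6]
60 [288.8 172.6] [289.2 162.7]
63 [288.9 168.9] [289.3 158.7]
66 [289.1 165.1] [289.4 154.7]
```

The top view gives about 62°, the side view about 58° and the kinematics 59.6°, so it is at 60° within a couple of degrees. I relieve the small side load, check that it holds steady, and hand in.

Call:
drive_tool(
  deltas=[
    [[0,0,0],[0,0.1,0],2],
    [[0,0,0],[0,0,0],2],
    [[0,0,0],[0,0,0],2],
    [[0,0,0],[0,0,0],2],
    [[0,0,0],[0,0,0],2],
    [[0,0,0],[0,0,0],2],
  ],
  force=30,
)

```text
clock: 12.3
tool_pos: [0.5883, -0.0897, 0.3179]
eef_rot: [0.004, 0.897, -0.002, 0.442]
contact_force: [1.1, 1.8, -1.7]
opening: 0.31
```

```bash
python3 lift.py; python3 -c "
from plant import r; print(r.finish_job())"
```

```text
t 12.3 grasp [ 0.593 -0.09   0.324] rad 0.22826498593268257 ray angle 63.49732581933394 pitch -37.52368290877158 F [ 1.074  1.825 -1.667] M [ 0.326 -0.71  -0.146] open mm 27.317661351247025 
q [ 0.269  0.992 -0.621  0.926  0.365  1.991  1.317]
the job is handed in; nothing more can be done
None
```

The lid lock is at its green end stop and the lid is open at about 60°. I handed the job in at 12.3 s with the fingers still pinching the tongue at 30 N.

- **Lock:** I slid the grip along +y until it stopped moving while the push rose from 9 to 17 N. The last picture shows it at the green mark.
- **Lid angle:** The arm position gives 59.7°. The camera checks disagreed slightly, at roughly 58° from the side and 62° from the top.
- **Hold:** The tongue stayed in the grip throughout (opening about 27.5 mm), and the wrist force was under 3 N at the end.
- **Bystanders:** In the last picture, all those in view looked undisturbed, but I did not measure their positions and the marker pen was only partly in frame.
- **Disagreements:** The centrifuge turned out to be about 4 mm further to -y than my first camera estimate, which put a side load of about 10 N on the tongue when I first gripped it. I corrected that before lifting. The grasp radius about the estimated hinge also grew by about 4 mm during the lift, from a small hinge-position error or the pads sliding along the tongue.

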